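Hang the spare hook-on cups in the empty bays of the box rim

ROBOT

A 7-joint arm with a two-finger parallel gripper is mounted at the origin on a cart in front of the work surface, level with it; the furniture and walls round the work are solid. World frame = base frame: x ahead of the robot, y to its left, z up, the work surface at z = 0. Lengths are in m, angles in rad, forces in N, time in s.
With the tool pointing down it reaches from about 0.425 to 0.825 m from the base axis. Payload 3.6 kg.
Tool frame: the origin (TCP) lies between the finger pads; the fingertips stand 8 mm ahead of it and the grasp point (between the pads) lies 11 mm behind it; z points along the fingers, y is the line along which they close (so a half turn about z gives the same grasp; the last joint's range is limited). The gripper opens to 93 mm and grips with 3 to 60 N. Pads are 15 mm wide; open, the fingers measure 128 mm over their backs; the gripper's body (75 mm by 188 mm) begins 65 mm behind the grasp point.
Start: joints at [-1.351, 0.615, -0.013, 1.423, 0.008, 1.103, -0.04], TCP at [0.158, 0.63, 0.227] pointing down, gripper open.
Joint ranges: [-3.12, 3.12], [-0.3, 2.06], [-1.34, 1.32], [0.26, 2.42], [-1.36, 4.5], [0.01, 1.98], [-2.84, 2.84]. Speed limits (rad/s): [2.79, 2.79, 3.14, 3.14, 3.14, 3.14, 3.14].

INTERFACE

Orientations are given as [roll, pitch, yaw] about the fixed x, y, z axes, in that order (R = Rz(yaw) Ry(pitch) Rx(roll)).
In Python, from bench import manip, cams, workorder gives the robot as it stands.
- The arm moves only by the tool step_arm, never from a script. Its argument "deltas" is one flat list of numbers, 6 for each row, row after row: the shift along the tool's x, y, z in cm, then the turn, a rotation vector about the tool's x, y, z in rad. A call has 1 to 10 rows; each row is the pose to reach, as a shift and turn from the pose commanded when the call began, along the tool's axes at that moment; what a row does not reach only later rows make up. A row lasts 1/10 s, in which the tool goes at most 50 mm and 8.59 degrees, less where a joint would pass 70% of its speed; a pose out of reach is approached as far as the arm can. A call with a gripper value outside its range is refused whole. "grip" is the finger opening in cm, from 0 to 9.3, set as the call begins (left out, the last holds). The fingers move at their own pace and stop on an object; "squeeze" is the grip in N (left out, the last holds). Time passes only in rows, so rows that repeat a pose let the fingers close. It gives the time, the measured TCP pose, the force, the opening and the grip force at its end, in the units of the state.
- manip.get_state(): the state, without advancing time (a new reading comes with each control period).
- cams.capture(name): name is "scene" or "top" or "wrist"; returns a dict with "image" (420x560x3 uint8, red, green, blue), "fx", "fy", "cx", "cy" (pixels), "k1" (the pictures are not rectified: a ray, as slopes to the right and down, at radius r is drawn at 1 + k1 r^2 times it, then the intrinsics apply), "origin" and "orientation" of the camera in the world. Camera axes: x right, y down, z forward; pixel columns grow to the right and rows downward; lengths in m; the calibration is good to about 2 mm. A picture is of the moment at which its call begins. There is no depth.
- workorder.hand_in(): hands the job in; it is judged then, once.
The state is a dict: "t": time; "joints": joint angles; "qvel": joint speeds; "tau": joint torques, N m; "position": TCP position; "orientation": TCP orientation; "contact_force": force on the tool from outside, world axes, zero at the start; "wrist_torque": the same for the moment, N m; "width": finger opening in m; "gripper_force": force on a finger pad.
Only numpy, scipy, OpenCV 4.12 (cv2) and the standard library are available. Lean on these libraries where they do the work, as an engineer would, in place of code of your own. Each camera call takes 0.05 s, during which the arm holds its last target. There are 200 camera calls.

TASK

Two of the four bays on the steel rail along the near rim of the card box are empty. Hang the two spare metal cups from the table in them, one in each: the bent lip fully down over the rail between the lugs, the cup inside the box. Leave the two cups that already hang, and the things on the table, where they are.

Things in the scene. Friction and masses are not known exactly. Their poses are not given: they have to be found in the camera images.
- check_tray: the big open card box, 330 x 370 mm, walls 4.5 mm thick, 136 mm high, fixed; origin under its middle; its own +x points to the wall nearest the robot (162.75 mm from the origin), its y runs along that wall. Fixed equipment round it: a press up to 0.45 m high at x 0.16 to 0.40, y 0.32 to 0.52, and a grey cabinet 0.20 m high at x 0.14 to 0.43, y -0.04 to 0.29
- rim_rail: plain steel rail fixed on the near rim of the card box: 306 mm long, 13 mm thick, its sides reach 14 mm down; origin on its top face at mid-length, 143 mm above the table; its x points level into the box (away from the robot), y runs along the rail, z up. Five upright lugs (8 mm wide along the rail, 16 mm high) stand on it every 74 mm and part it into four bays 66 mm wide
- bay_1 (a point): middle of bay 1 of the rail: point on the rail's top face, midway between two lugs (rail y = -111 mm), axes as the rail's
- bay_2 (a point): middle of bay 2 of the rail: point on the rail's top face, midway between two lugs (rail y = -37 mm), axes as the rail's
- bay_3 (a point): middle of bay 3 of the rail: point on the rail's top face, midway between two lugs (rail y = 37 mm), axes as the rail's
- bay_4 (a point): middle of bay 4 of the rail: point on the rail's top face, midway between two lugs (rail y = 111 mm), axes as the rail's
- spare_1_cup (a point): a spare cup, loose, upright on the table, 0.16 kg: open-topped metal cup, walls 54 mm along its y, 40 mm along its x, 72 mm high; on its -x side a back plate rises to a bent lip with a grip block on top, 149 mm high in all. Point: middle of the open cup, 36 mm above its bottom; axes the cup's own, z up
- spare_1_hook (a point): same cup, its bent lip: 54 mm wide, top 99 mm above the cup's bottom, bent 28 mm down beyond a slot 19 mm wide (along x) open downwards, lower edge flared. Point: middle of the slot at its upper end, 95 mm above the bottom, 29.5 mm towards -x from spare_1_cup. It meets a bay's middle when the cup hangs there, cup x along rail x
- spare_1_grip (a point): same cup, its grip block on the lip: 10 mm thick along x, 32 mm along y, 50 mm high. Point: centre of the block, 124 mm above the cup's bottom, 29 mm straight above spare_1_hook; axes as the cup's
- spare_2_cup (a point): the other spare cup, loose, upright on the table, 0.16 kg: open-topped metal cup, walls 54 mm along its y, 40 mm along its x, 72 mm high; on its -x side a back plate rises to a bent lip with a grip block on top, 149 mm high in all. Point: middle of the open cup, 36 mm above its bottom; axes the cup's own, z up
- spare_2_hook (a point): same cup, its bent lip: 54 mm wide, top 99 mm above the cup's bottom, bent 28 mm down beyond a slot 19 mm wide (along x) open downwards, lower edge flared. Point: middle of the slot at its upper end, 95 mm above the bottom, 29.5 mm towards -x from spare_2_cup. It meets a bay's middle when the cup hangs there, cup x along rail x
- spare_2_grip (a point): same cup, its grip block on the lip: 10 mm thick along x, 32 mm along y, 50 mm high. Point: centre of the block, 124 mm above the cup's bottom, 29 mm straight above spare_2_hook; axes as the cup's
- hung_1_hook (a point): a cup of the same make that already hangs in one of the four bays, not always the same one (loose): middle of its slot under the lip, in the bay it fills; its grip block ends 54 mm above this point
- hung_2_hook (a point): a cup of the same make that already hangs in one of the four bays, not always the same one (loose): middle of its slot under the lip, in the bay it fills; its grip block ends 54 mm above this point
- glue_pot: round pot, 70 mm across, 66 mm high, loose bystander on the table; origin at its underside
- mug: mug, 81 mm across, 113 mm with the handle, 101 mm high, loose bystander on the table; origin at its underside
- spool_0: thread spool, 54 x 74 mm, 52 mm high, loose bystander on the table; origin at its underside
- round_tin: round tin, 65 mm across, 31 mm high, loose bystander on the table; origin at its underside

How it is judged:
At the end, for the whole second after the job is handed in: Both spare cups hang still in the empty bays: middle of the lip's slot within 13 mm of the bay's middle on the rail's top face, cup on the inner side of the rail, within 0.2 rad of upright, and let go. The two other cups still hang in their bays ((distance between spare_1_hook and bay_1 below 0.013 m or distance between spare_1_hook and bay_2 below 0.013 m or distance between spare_1_hook and bay_3 below 0.013 m or distance between spare_1_hook and bay_4 below 0.013 m) and x of each of spare_1_cup, spare_2_cup in the frame of rim_rail above 0.015 m and angle between each of spare_1_cup, spare_2_cup's own z axis and vertical below 0.2 rad and linear speed of each of spare_1, spare_2 below 0.02 m/s and (distance between spare_2_hook and bay_1 below 0.013 m or distance between spare_2_hook and bay_2 below 0.013 m or distance between spare_2_hook and bay_3 below 0.013 m or distance between spare_2_hook and bay_4 below 0.013 m) and (distance between hung_1_hook and bay_1 below 0.013 m or distance between hung_1_hook and bay_2 below 0.013 m or distance between hung_1_hook and bay_3 below 0.013 m or distance between hung_1_hook and bay_4 below 0.013 m) and (distance between hung_2_hook and bay_1 below 0.013 m or distance between hung_2_hook and bay_2 below 0.013 m or distance between hung_2_hook and bay_3 below 0.013 m or distance between hung_2_hook and bay_4 below 0.013 m)); the robot touches nothing.
It fails at once if a cup that already hangs is shifted by more than 25 mm (distance of any of hung_1_hook, hung_2_hook from where it was at the start of the episode above 0.025 m).
It fails at once if a bystander on the table is pushed more than 30 mm (distance of any of glue_pot, mug, spool_0, round_tin from where it was at the start of the episode above 0.03 m).
It also fails if it takes over 72 s, if anything falls off the work surface, if the arm or the gripper's body presses on something with over 40 N, if the wrist force passes 120 N, or if a joint passes its speed limit or range.

## Working session

There is one attempt and no reset: what is moved stays moved. The work goes in short steps, Python scripts to look and compute and a tool call to move; the robot and the scene stay as the last step left them, time stands still between calls to the robot, and variables do not carry over. Pictures are saved under pics/ and viewed, at most 13 in all, crops included, and the job is handed in when it is done.

Besides the shell and the picture viewer there is one more tool, called after "Emit:" by a JSON object that holds its "method" and its "body", one argument or row to a line. step_arm: Moves the arm, as the interface text tells. Its arguments: {"type":"object","properties":{"deltas":{"type":"array"},"grip":{"type":"number"},"squeeze":{"type":"number"}},"required":["deltas"]}

```bash
ls; mkdir -p pics; python3 - <<'E'
from bench import manip,cams
import cv2,pickle
s=manip.get_state();print(s)
for n in ["scene","top"]:
    c=cams.capture(n);pickle.dump(c,open(f"pics/{n}0.pkl","wb"))
    print(n,{k:v for k,v in c.items() if k!="image"})
    cv2.imwrite(f"pics/{n}0.png",cv2.resize(c["image"][:,:,::-1],(784,588),interpolation=cv2.INTER_CUBIC))
E
```

```text
pics
{'t': 0.0, 'joints': array([-1.3515471 ,  0.61589732, -0.01261424,  1.42487132,  0.00810234,
        1.10340168, -0.04041196]), 'qvel': array([ 4.24326370e-04,  8.37638758e-04, -3.44953765e-04, -1.30697407e-03,
       -1.83334280e-05,  5.32410917e-04,  1.88539694e-03]), 'tau': array([-3.32123118e-04, -4.58925748e+01,  2.08699177e-01, -1.65740436e+01,
       -6.10853755e-02,  2.04425206e-02,  2.40149957e-04]), 'position': array([0.157941  , 0.62973276, 0.22550451]), 'orientation': array([-3.13906551e+00,  3.91864104e-05,  2.89589716e+00]), 'contact_force': array([0.33498565, 0.07333138, 1.2297974 ]), 'wrist_torque': array([ 0.01138062, -0.01176764,  0.05622105]), 'gripper_force': 0.0, 'width': 0.09285486602821545}
scene {'fx': 505.599741456872, 'fy': 505.599741456872, 'cx': 276.64494905786256, 'cy': 205.17102386256428, 'k1': -0.12736281563894833, 'origin': array([0.0730701 , 0.20107392, 0.81569938]), 'orientation': array([-2.41526724, -0.00897727, -2.21139182])}
top {'fx': 466.6579725777941, 'fy': 466.6579725777941, 'cx': 274.14651739356276, 'cy': 210.29294588901848, 'k1': -0.035903668352452345, 'origin': array([ 0.53168067, -0.17121849,  0.9618239 ]), 'orientation': array([-3.0803666 , -0.01047099, -1.59713573])}
```

View pics/scene0.png

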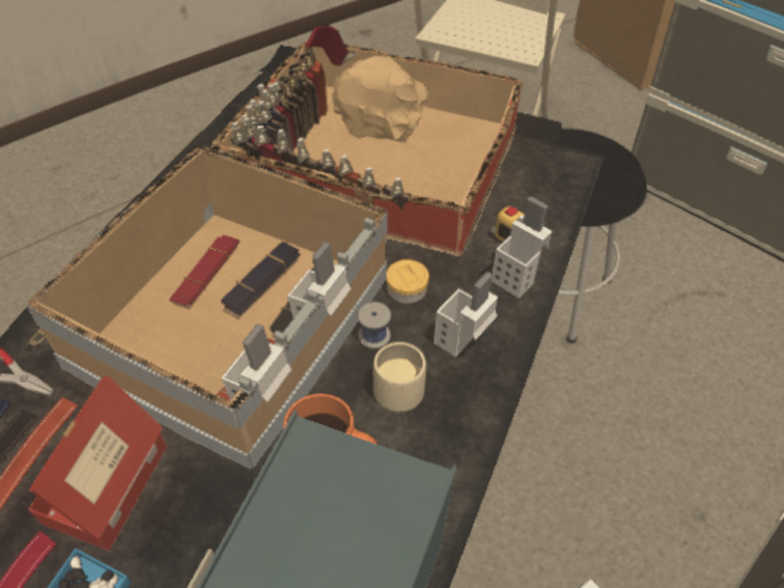

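View pics/top0.png

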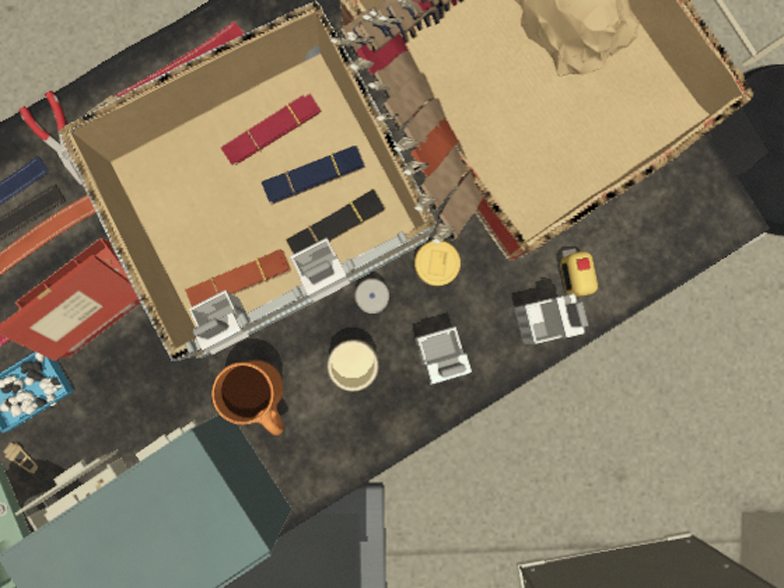

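```bash
cat > h.py <<'E'
import numpy as np,cv2,pickle
from scipy.spatial.transform import Rotation as R
def Rm(o): return R.from_euler('xyz',o).as_matrix()
def proj(c,P):
    p=(np.atleast_2d(P)-c["origin"])@Rm(c["orientation"]); s=p[:,:2]/p[:,2:]
    s=s*(1+c["k1"]*(s**2).sum(1,keepdims=True))
    return s*[c["fx"],c["fy"]]+[c["cx"],c["cy"]]
def ray(c,uv):
    d=(np.array(uv,float)-[c["cx"],c["cy"]])/[c["fx"],c["fy"]];s=d.copy()
    for _ in range(20): s=d/(1+c["k1"]*(s@s))
    return Rm(c["orientation"])@np.append(s,1)
def atz(c,uv,z):
    r=ray(c,uv);return c["origin"]+r*(z-c["origin"][2])/r[2]
def load(n): return pickle.load(open(f"pics/{n}.pkl","rb"))
E
python3 - <<'E'
from h import *
def crop(n,x,y,w,h):
    i=load(n)["image"][y:y+h,x:x+w,::-1];return cv2.resize(i,None,fx=4,fy=4,interpolation=cv2.INTER_CUBIC)
a=crop("top0",120,160,200,75);b=crop("top0",290,195,140,85)
b=np.pad(b,((0,0),(0,240),(0,0)));a=np.vstack([a,b[:300]]);cv2.imwrite("pics/ct.png",a)
cv2.imwrite("pics/cs.png",np.hstack([crop("scene0",150,150,110,145),crop("scene0",305,135,90,145)]))
E
```

```text
(no output)
```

View pics/ct.png

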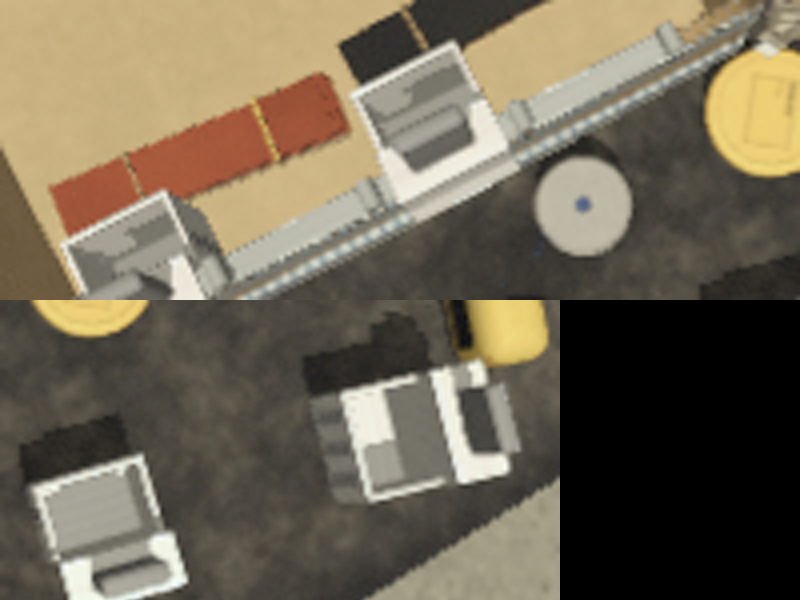

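View pics/cs.png

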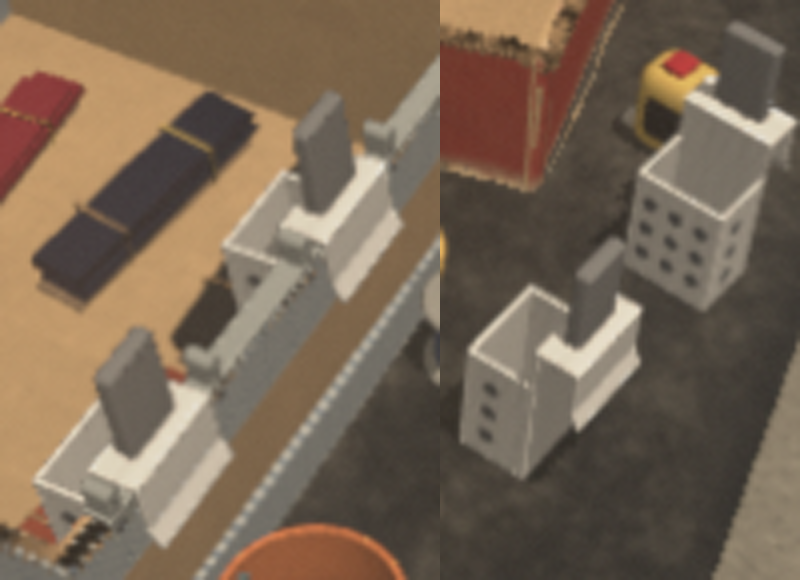

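Both cups stand at the right: A at top-crop (105,530), with its lip towards the robot, and B at (430,430), with its lip to the right. Bays 4 and 2 are taken (hung cups at the left and middle of the rail), so bays 1 and 3 are empty. Next I fit the poses from corner pixels in both views.

```bash
cat > fit.py <<'E'
from h import *
from scipy.optimize import least_squares
T,S=load("top0"),load("scene0")
t1=lambda u,v:(120+u/4,160+v/4); t2=lambda u,v:(290+u/4,195+(v-300)/4)
s1=lambda u,v:(150+u/4,150+v/4); s2=lambda u,v:(305+(u-440)/4,135+v/4)
def fit(name,obs,g):
    def pts(q):
        c,s=np.cos(q[2]),np.sin(q[2]);A=np.array([o[2] for o in obs])/1000
        return np.c_[q[0]+c*A[:,0]-s*A[:,1],q[1]+s*A[:,0]+c*A[:,1],A[:,2]]
    def f(q):
        P=pts(q);return np.array([proj(o[0],p)[0]-np.array(o[1])+.375 for o,p in zip(obs,P)])
    r=least_squares(lambda q:f(q).ravel(),g,loss="soft_l1");print(name,r.x.round(4),"res",f(r.x).round(1).tolist());return r.x
A=[(T,t2(30,487),(20,27,72)),(T,t2(142,457),(20,-27,72)),(T,t2(187,583),(-41,-27,99)),
(S,s2(532,288),(20,-27,72)),(S,s2(470,348),(20,27,72)),(S,s2(525,387),(-20,27,72)),(S,s2(462,440),(20,27,0)),(S,s2(525,478),(-20,27,0)),(S,s2(577,370),(-41,27,99)),(S,s2(640,308),(-41,-27,99))]
B=[(T,t2(340,395),(20,-27,72)),(T,t2(370,500),(20,27,72)),(T,t2(432,376),(-20,-27,99)),(T,t2(457,484),(-20,27,99)),(T,t2(485,362),(-41,-27,99)),(T,t2(510,468),(-41,27,99)),
(S,s2(640,172),(20,-27,72)),(S,s2(722,218),(20,27,72)),(S,s2(628,262),(20,-27,0)),(S,s2(706,308),(20,27,0)),(S,s2(690,92),(-20,-27,99)),(S,s2(765,138),(-20,27,99)),(S,s2(793,120),(-41,27,99))]
L=[(T,t1(668,38),(0,-148,159)),(T,t1(517,108),(0,-74,159)),(T,t1(372,190),(0,0,159)),(T,t1(208,262),(0,74,159)),
(S,s1(380,130),(0,-74,159)),(S,s1(296,240),(0,0,159)),(S,s1(205,358),(0,74,159)),(S,s1(100,490),(0,148,159))]
if __name__=="__main__":
    print(atz(T,t2(105,530),.07),atz(T,t2(430,430),.07),atz(T,t1(372,190),.159))
    a=fit("A",A,[.45,-.25,0]);b=fit("B",B,[.48,-.4,1.5]);r=fit("rail",L,[.55,-.1,0.4])
    d=lambda q,x,y:(q[:2]+[np.cos(q[2])*x-np.sin(q[2])*y,np.sin(q[2])*x+np.cos(q[2])*y]).round(4)
    print("grips",d(a,-.0295,0),d(b,-.0295,0),"bays",[d(r,0,y) for y in(-.111,-.037,.037,.111)])
E
python3 fit.py
```

```text
[ 0.50340919 -0.26014458  0.07      ] [ 0.54690171 -0.41798181  0.07      ] [ 0.58818707 -0.07571762  0.159     ]
A [ 0.5128 -0.2579  0.2497] res [[1.4, 0.0], [0.6, -0.2], [0.3, -0.0], [-0.3, -1.1], [-1.0, 0.2], [2.3, 0.9], [-1.2, 0.0], [-0.8, 0.6], [-0.1, 1.6], [0.3, -0.2]]
B [ 0.5441 -0.4003  1.7902] res [[0.4, -0.3], [0.1, 0.8], [1.3, -1.5], [2.6, -0.3], [-1.1, -0.7], [0.1, 0.9], [-0.9, -0.3], [0.3, 0.6], [-1.9, 0.4], [-0.9, 1.2], [-0.9, 0.3], [2.3, 0.9], [0.6, 0.0]]
rail [ 0.586  -0.0728  0.4633] res [[0.4, -0.3], [0.4, 2.1], [-1.3, 1.7], [1.5, 3.9], [-0.8, -0.9], [-0.8, -1.1], [-1.0, -0.5], [-0.1, -0.3]]
grips [ 0.4842 -0.2652] [ 0.5506 -0.4291] bays [array([ 0.6356, -0.1721]), array([ 0.6026, -0.1059]), array([ 0.5695, -0.0397]), array([0.5364, 0.0265])]
```

```bash
cat > mv.py <<'E'
# deltas (tool axes, cm/rad) from a commanded pose p0=[x,y,z,yaw] (tool down) to way poses
import numpy as np
from scipy.spatial.transform import Rotation as R
def rows(o0,p0,way):
    R0=R.from_euler('xyz',o0)
    out=[]
    for x,y,z,w in way:
        d=R0.inv().apply(np.array([x,y,z])-p0)*100
        rv=(R0.inv()*R.from_euler('xyz',[np.pi,0,w])).as_rotvec()
        out.append([*d.round(1),*rv.round(3)])
    for r in out: print(*[f"{v:g}" for v in r],sep=", ",end=",\n")
E
python3 - <<'E'
from mv import *
from bench import manip
s=manip.get_state();o,p=s["orientation"],s["position"]
rows(o,p,[[.158,.63,.225+.033*i,2.896] for i in range(1,11)])
print()
a=np.linspace(1.325,-.2,20)
w=[[.6*np.cos(t),.6*np.sin(t),.555,t+1.571] for t in a]
rows(o,[p[0],p[1],.555],w[:10]);print()
o2=[np.pi,0,w[9][3]];rows(o2,w[9][:3],w[10:])
E
```

```text
0, 0, -3.2, -0.002, 0, -0,
0, 0, -6.5, -0.002, 0, -0,
0, -0, -9.8, -0.002, 0, -0,
0, -0, -13.1, -0.002, 0, -0,
0, -0, -16.4, -0.002, 0, -0,
0, -0, -19.7, -0.002, 0, -0,
0, -0, -23, -0.002, 0, -0,
0, -0, -26.3, -0.002, 0, -0,
0, -0, -29.6, -0.002, 0, -0,
0, -0.1, -32.9, -0.002, 0, -0,

-0, -4.9, 0, -0.002, 0, -0,
-4.8, -5.1, 0, -0.002, 0, 0.08,
-9.6, -5.7, 0, -0.002, 0, 0.16,
-14.3, -6.7, 0, -0.002, 0, 0.241,
-18.9, -8, 0, -0.002, 0, 0.321,
-23.4, -9.7, 0, -0.002, 0, 0.401,
-27.8, -11.8, 0, -0.002, 0.001, 0.481,
-32, -14.2, 0, -0.002, 0.001, 0.562,
-35.9, -16.9, 0, -0.002, 0.001, 0.642,
-39.7, -19.9, 0, -0.002, 0.001, 0.722,

-4.8, -0.2, -0, 0, -0, 0.08,
-9.6, -0.8, -0, -0, -0, 0.161,
-14.3, -1.7, -0, 0, -0, 0.241,
-18.9, -3.1, -0, 0, -0, 0.321,
-23.4, -4.8, -0, 0, -0, 0.401,
-27.8, -6.8, -0, 0, -0, 0.482,
-32, -9.2, -0, 0, -0, 0.562,
-35.9, -12, -0, -0, -0, 0.642,
-39.7, -15, -0, 0, -0, 0.722,
-43.1, -18.3, -0, -0, -0, 0.803,
```

Emit:
{"method": "step_arm", "body": {
  "deltas": [0,0,-3.3,0,0,0,0,0,-6.6,0,0,0,0,0,-9.9,0,0,0,0,0,-13.2,0,0,0,0,0,-16.5,0,0,0,0,0,-19.8,0,0,0,0,0,-23.1,0,0,0,0,0,-26.4,0,0,0,0,0,-29.7,0,0,0,0,0,-33,0,0,0]
}}

```text
t: 1.1
position: [0.1581, 0.6287, 0.554]
orientation: [3.135, -0.001, 2.896]
contact_force: [-8.7, -40.3, 0.3]
width: 0.093
gripper_force: 0.0
```

Emit:
{"method": "step_arm", "body": {
  "deltas": [0,0,0,0,0,0]
}}

```text
t: 1.2
position: [0.1578, 0.6294, 0.5567]
orientation: [3.127, 0.001, 2.896]
contact_force: [-0.1, -0.1, 0.5]
width: 0.0932
gripper_force: 0.0
```

Emit:
{"method": "step_arm", "body": {
  "deltas": [0,-4.9,0,0,0,0,-4.8,-5.1,0,0,0,0.08,-9.6,-5.7,0,0,0,0.16,-14.3,-6.7,0,0,0,0.241,-18.9,-8,0,0,0,0.321,-23.4,-9.7,0,0,0,0.401,-27.8,-11.8,0,0,0,0.481,-32,-14.2,0,0,0,0.562,-35.9,-16.9,0,0,0,0.642,-39.7,-19.9,0,0,0,0.722]
}}

```text
t: 2.2
position: [0.4949, 0.3369, 0.5502]
orientation: [-3.14, -0.003, 2.171]
contact_force: [0.3, 0.5, 0.5]
width: 0.0929
gripper_force: 0.0
```

Emit:
{"method": "step_arm", "body": {
  "deltas": [-4.8,-0.2,0,0,0,0.08,-9.6,-0.8,0,0,0,0.161,-14.3,-1.7,0,0,0,0.241,-18.9,-3.1,0,0,0,0.321,-23.4,-4.8,0,0,0,0.401,-27.8,-6.8,0,0,0,0.482,-32,-9.2,0,0,0,0.562,-35.9,-12,0,0,0,0.642,-39.7,-15,0,0,0,0.722,-43.1,-18.3,0,0,0,0.803]
}}

```text
t: 3.2
position: [0.5872, -0.122, 0.5482]
orientation: [-3.137, -0.005, 1.367]
contact_force: [0.6, -0.8, -0.4]
width: 0.0929
gripper_force: 0.0
```

```bash
python3 - <<'E'
from bench import manip,cams
from h import *
s=manip.get_state();print(s["position"],s["orientation"],s["joints"])
c=cams.capture("wrist");pickle.dump(c,open("pics/w1.pkl","wb"));print({k:v for k,v in c.items() if k!="image"})
for P in [(.586,-.073,.143),(.484,-.265,.14),(.55,-.429,.14)]: print(proj(c,P))
cv2.imwrite("pics/w1.png",cv2.resize(c["image"][:,:,::-1],(784,588),interpolation=cv2.INTER_CUBIC))
E
```

```text
[ 0.58722935 -0.12198305  0.54824979] [-3.13655608 -0.00471441  1.36682137] [-0.05913078  0.48887702  0.53258152  0.8166183  -0.25768757  1.89120492
  0.13535333]
{'fx': 344.48737017858156, 'fy': 344.48737017858156, 'cx': 282.9423604536876, 'cy': 208.26027106655775, 'k1': -0.08854897062024754, 'origin': array([ 0.60435992, -0.04758   ,  0.7071128 ]), 'orientation': array([ 2.86543325,  0.00590875, -0.20432781])}
[[277.0348294  129.61169699]]
[[243.33825386 249.66102629]]
[[297.37370407 321.21335128]]
```

View pics/w1.png

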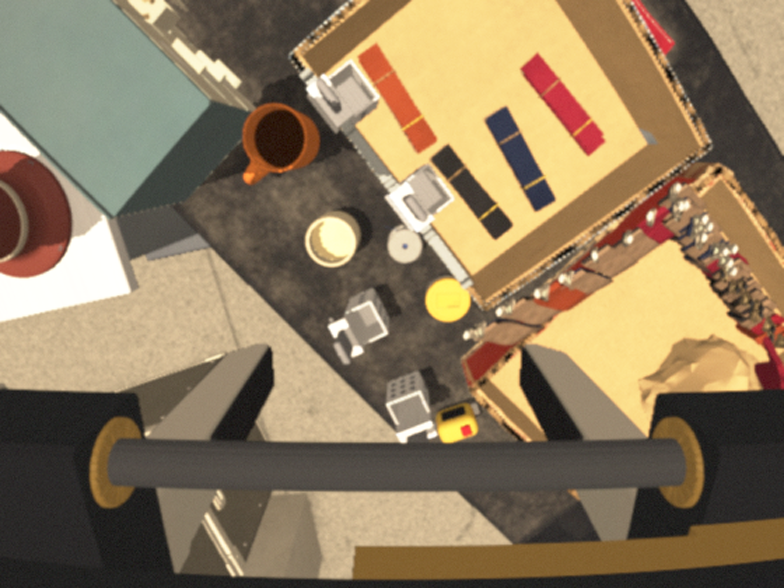

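```bash
python3 - <<'E'
from mv import *
o=[np.pi,0,1.371];p=[.588,-.1192,.552]
a=np.array([*p,1.371]);b=np.array([.484,-.265,.33,1.82])
rows(o,p,[a+(b-a)*i/8 for i in range(1,9)])
E
```

```text
-2, -0.9, 2.8, 0, 0, -0.056,
-4.1, -1.8, 5.5, 0, 0, -0.112,
-6.1, -2.7, 8.3, 0, 0, -0.168,
-8.2, -3.6, 11.1, -0, 0, -0.225,
-10.2, -4.6, 13.9, 0, 0, -0.281,
-12.3, -5.5, 16.7, 0, 0, -0.337,
-14.3, -6.4, 19.4, 0, 0, -0.393,
-16.4, -7.3, 22.2, 0, 0, -0.449,
```

Emit:
{"method": "step_arm", "body": {
  "deltas": [-2,-0.9,2.8,0,0,-0.056,-4.1,-1.8,5.5,0,0,-0.112,-6.1,-2.7,8.3,0,0,-0.168,-8.2,-3.6,11.1,0,0,-0.225,-10.2,-4.6,13.9,0,0,-0.281,-12.3,-5.5,16.7,0,0,-0.337,-14.3,-6.4,19.4,0,0,-0.393,-16.4,-7.3,22.2,0,0,-0.449,-16.4,-7.3,22.2,0,0,-0.449,-16.4,-7.3,22.2,0,0,-0.449],
  "grip": 6
}}

```text
t: 4.25
position: [0.4837, -0.2645, 0.3272]
orientation: [3.141, -0.006, 1.819]
contact_force: [0.3, 0.1, 0.1]
width: 0.0599
gripper_force: 0.0
```

```bash
python3 - <<'E'
from bench import manip,cams
from h import *
s=manip.get_state();print(s["position"],s["orientation"],s["joints"])
c=cams.capture("wrist");pickle.dump(c,open("pics/w2.pkl","wb"));print({k:v for k,v in c.items() if k!="image"})
for P in [(.586,-.073,.143),(.484,-.265,.14),(.55,-.429,.14)]: print(proj(c,P))
cv2.imwrite("pics/w2.png",cv2.resize(c["image"][:,:,::-1],(800,600),interpolation=cv2.INTER_CUBIC))
E
```

```text
[ 0.48371611 -0.26450143  0.32717548] [ 3.1408851  -0.00624084  1.81870821] [ 0.16568256  0.40084422  0.45054705  1.55701787 -0.18630197  1.22986171
  0.89626745]
{'fx': 344.48737017858156, 'fy': 344.48737017858156, 'cx': 282.9423604536876, 'cy': 208.26027106655775, 'k1': -0.08854897062024754, 'origin': array([ 0.46594369, -0.19096314,  0.48614528]), 'orientation': array([2.86743189e+00, 6.33732152e-04, 2.47534511e-01])}
[[438.19043726  21.92333093]]
[[282.53866816 188.44773379]]
[[302.77507812 333.98042228]]
```

View pics/w2.png

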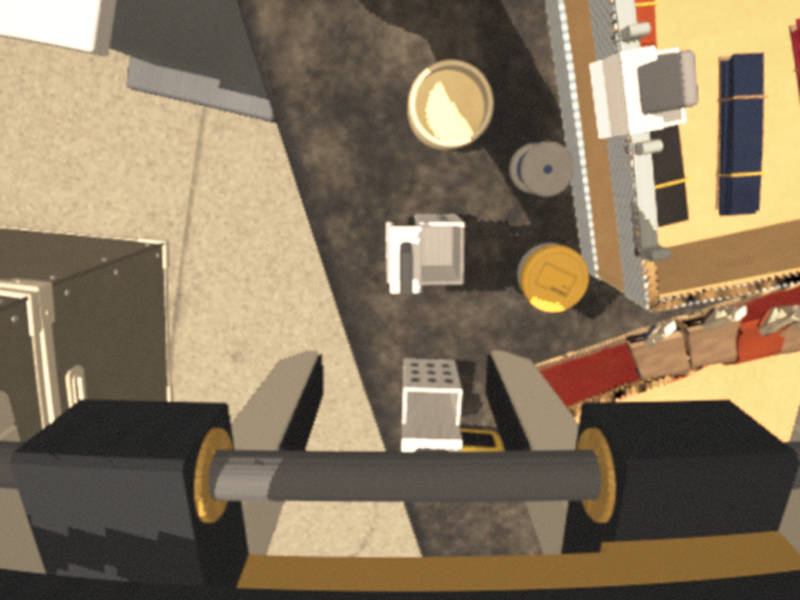

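```bash
python3 - <<'E'
from h import *
i=load("w2")["image"][:,:,::-1]
f=lambda x,y:cv2.resize(i[y:y+140,x:x+95],None,fx=4.2,fy=4.2,interpolation=cv2.INTER_CUBIC)
cv2.imwrite("pics/w2c.png",np.hstack([f(400,70),f(260,140)]))
E
```

```text
(no output)
```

View pics/w2c.png

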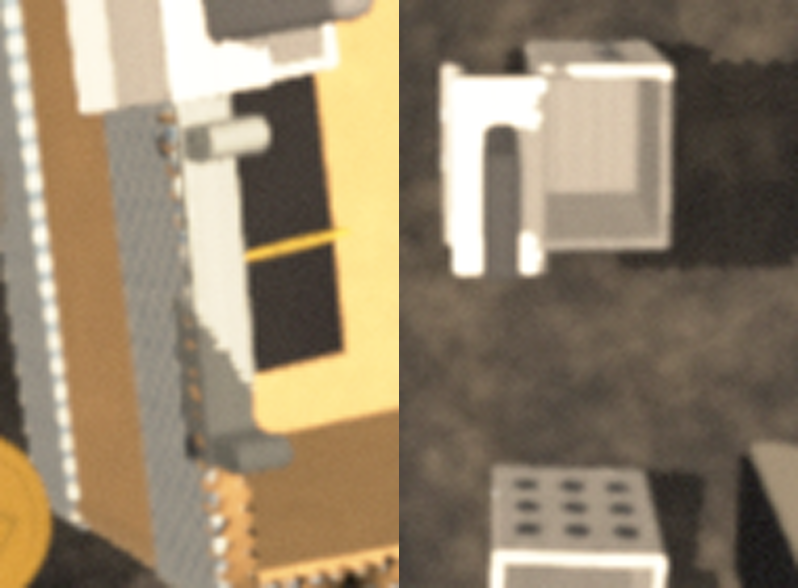

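Wrist crop: lugs −74 at (225,135) and −148 at (240,450). Cup A's rim corners are at (672,70) and (668,247) with its block at (500,200). Cup B's rim is at the bottom, (490–665,552). I add these to the fit.

```bash
cat > fit2.py <<'E'
from fit import *
W=load("w2")
r1=lambda u,v:(400+u/4.2,70+v/4.2); r2=lambda u,v:(260+(u-399)/4.2,140+v/4.2)
A+=[(W,r2(672,70),(20,27,72)),(W,r2(668,247),(20,-27,72)),(W,r2(455,275),(-41,-27,99)),(W,r2(547,80),(-20,27,99)),(W,r2(547,273),(-20,-27,99)),(W,r2(484,277),(-34.5,-16,149)),(W,r2(517,277),(-24.5,-16,149))]
B+=[(W,r2(490,552),(20,27,72)),(W,r2(665,552),(20,-27,72)),(W,r2(495,467),(20,27,0)),(W,r2(640,467),(20,-27,0))]
w=[(W,r1(185,160),(-6.5,-78,143)),(W,r1(270,148),(6.5,-78,159)),(W,r1(268,116),(6.5,-70,159)),(W,r1(205,467),(-6.5,-152,143)),(W,r1(290,462),(6.5,-152,159)),(W,r1(290,435),(6.5,-144,159)),(W,r1(238,155),(6.5,-78,143)),(W,r1(258,430),(6.5,-144,143))]
L=w+[(T,t1(672,42),(0,-148,159)),(T,t1(518,115),(0,-74,159)),(T,t1(375,197),(0,0,159)),(T,t1(213,268),(0,74,159))]+L[4:]
d=lambda q,x,y:(q[:2]+[np.cos(q[2])*x-np.sin(q[2])*y,np.sin(q[2])*x+np.cos(q[2])*y]).round(4)
a=fit("A",A,[.51,-.25,.25]);b=fit("B",B,[.54,-.4,1.8]);r=fit("rail",L,[.586,-.07,0.46])
r2_=fit("railW",w,r)
for q in(r,r2_):print("bays",[d(q,0,y) for y in(-.111,-.037,.037,.111)])
print("grips",d(a,-.0295,0),d(b,-.0295,0))
E
python3 fit2.py
```

```text
A [ 0.5138 -0.2583  0.2464] res [[1.6, -0.6], [0.8, -0.7], [0.4, -0.5], [-0.4, -1.5], [-1.2, -0.2], [2.0, 0.4], [-1.4, -0.5], [-1.1, 0.2], [-0.4, 1.2], [0.1, -0.5], [0.1, -1.3], [-0.3, 0.2], [0.6, -0.9], [-2.8, -0.9], [-3.2, -0.4], [-1.2, 0.9], [0.8, 0.9]]
B [ 0.5443 -0.4008  1.7953] res [[0.6, -0.4], [0.4, 0.7], [1.5, -1.6], [2.9, -0.5], [-1.0, -0.9], [0.4, 0.7], [-0.8, -0.4], [0.5, 0.5], [-1.8, 0.3], [-0.7, 1.0], [-0.9, 0.2], [2.3, 0.6], [0.7, -0.2], [0.4, -0.4], [-0.5, 0.4], [-0.6, -1.2], [0.4, -0.5]]
rail [ 0.5873 -0.0742  0.459 ] res [[-1.2, 0.2], [-0.8, 0.3], [-1.2, -0.6], [0.9, -0.5], [0.6, 1.2], [0.0, -0.1], [-1.2, -1.1], [-0.2, -1.7], [0.4, -1.8], [1.0, -0.3], [-1.3, -0.9], [1.0, 1.4], [-0.5, -1.6], [-0.5, -1.9], [-0.9, -1.5], [-0.1, -1.4]]
railW [ 0.5898 -0.0733  0.4388] res [[-0.2, 0.2], [0.3, 0.6], [0.1, -0.4], [0.5, -0.2], [0.2, 1.8], [-0.2, 0.4], [-0.2, -0.8], [-0.5, -1.2]]
bays [array([ 0.6365, -0.1737]), array([ 0.6037, -0.1073]), array([ 0.5709, -0.041 ]), array([0.5382, 0.0253])]
bays [array([ 0.637 , -0.1738]), array([ 0.6056, -0.1068]), array([ 0.5741, -0.0398]), array([0.5427, 0.0272])]
grips [ 0.4852 -0.2655] [ 0.5509 -0.4295]
```

Emit:
{"method": "step_arm", "body": {
  "deltas": [-0.1,0.1,4,0,0,0,-0.1,0.1,8,0,0,0,-0.1,0.1,12,0,0,0,-0.1,0.1,15,0,0,0,-0.1,0.1,17.5,0,0,0,-0.1,0.1,19.5,0,0,0,-0.1,0.1,20.7,0,0,0,-0.1,0.1,21.2,0,0,0,-0.1,0.1,21.2,0,0,0],
  "grip": 5
}}

```text
t: 5.2
position: [0.4864, -0.2649, 0.1161]
orientation: [3.139, -0.004, 1.821]
contact_force: [0.0, -0.3, 0.2]
width: 0.05
gripper_force: 0.0
```

Emit:
{"method": "step_arm", "body": {
  "deltas": [0,0,0,0,0,0,0,0,0,0,0,0,0,0,0,0,0,0,0,0,0,0,0,0,0,0,0,0,0,0,0,0,0,0,0,0,0,0,0,0,0,0,0,0,0,0,0,0],
  "grip": 0,
  "squeeze": 30
}}

```text
t: 6.0
position: [0.4853, -0.2653, 0.1158]
orientation: [3.14, -0.004, 1.82]
contact_force: [0.2, -0.1, 0.3]
width: 0.0099
gripper_force: 30.0
```

```bash
python3 - <<'E'
from mv import *
o=[np.pi,0,1.82];p=[.4853,-.2653,.1158]
a=np.array([.4853,-.2653,.30,1.82]);b=np.array([.637,-.1735,.36,2.023])
rows(o,p,[a+(b-a)*i/5 for i in range(0,6)])
E
```

```text
-0, 0, -18.4, 0, 0, 0,
1, 3.4, -19.6, 0, 0, -0.041,
2.1, 6.8, -20.8, -0, 0, -0.081,
3.1, 10.2, -22, 0, 0, -0.122,
4.1, 13.6, -23.2, -0, 0, -0.162,
5.2, 17, -24.4, -0, 0, -0.203,
```

Emit:
{"method": "step_arm", "body": {
  "deltas": [0,0,-2,0,0,0,0,0,-5,0,0,0,0,0,-9,0,0,0,0,0,-13,0,0,0,0,0,-17,0,0,0,0,0,-18.4,0,0,0]
}}

```text
t: 6.6
position: [0.4864, -0.2673, 0.3038]
orientation: [3.134, 0.001, 1.82]
contact_force: [0.4, -0.8, -2.0]
width: 0.01
gripper_force: 30.0
```

Emit:
{"method": "step_arm", "body": {
  "deltas": [1,3.4,-1.2,0,0,-0.041,2.1,6.8,-2.4,0,0,-0.081,3.1,10.2,-3.6,0,0,-0.122,4.1,13.6,-4.8,0,0,-0.162,5.2,17,-6,0,0,-0.203,5.2,17,-6,0,0,-0.203,5.2,17,-6,0,0,-0.203]
}}

```text
t: 7.3
position: [0.6372, -0.1733, 0.3589]
orientation: [3.141, -0.004, 2.024]
contact_force: [-0.2, -0.8, -1.5]
width: 0.0099
gripper_force: 30.0
```

```bash
python3 - <<'E'
from bench import manip,cams
from h import *
s=manip.get_state();print(s["position"],s["orientation"],s["joints"])
c=cams.capture("wrist");pickle.dump(c,open("pics/w3.pkl","wb"));print({k:v for k,v in c.items() if k!="image"})
for P in [(.637,-.174,.143),(.6045,-.107,.143),(.572,-.040,.143)]: print(proj(c,P)*1.4286)
cv2.imwrite("pics/w3.png",cv2.resize(c["image"][:,:,::-1],(800,600),interpolation=cv2.INTER_CUBIC))
E
```

```text
[ 0.63718472 -0.17331889  0.35890669] [ 3.14125395 -0.00449809  2.02415993] [ 0.04428728  0.57797686  0.37518039  1.15956007 -0.20661089  1.44241693
  0.84373124]
{'fx': 344.48737017858156, 'fy': 344.48737017858156, 'cx': 282.9423604536876, 'cy': 208.26027106655775, 'k1': -0.08854897062024754, 'origin': array([ 0.60477359, -0.10484656,  0.51773873]), 'orientation': array([2.86600094e+00, 1.08943818e-03, 4.53021283e-01])}
[[403.07199696 260.67163262]]
[[403.15528466 161.85572521]]
[[403.25575641  54.92495923]]
```

View pics/w3.png

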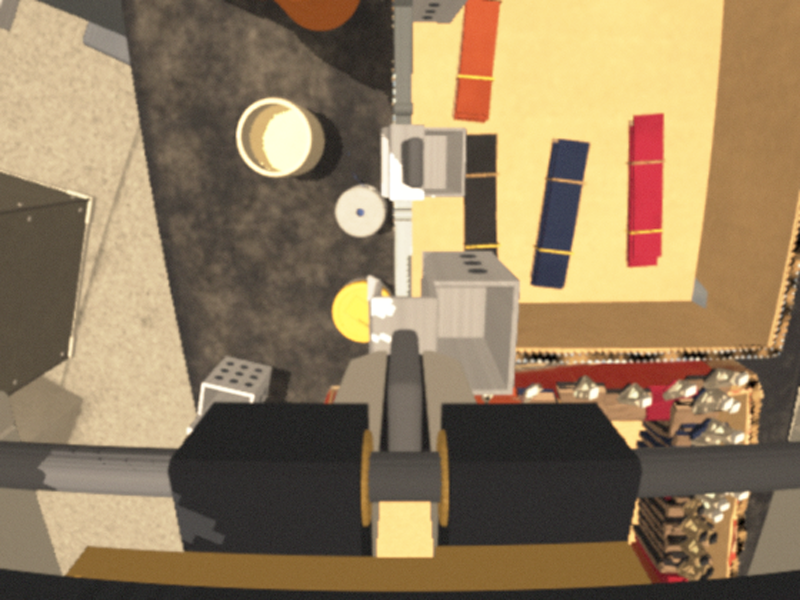

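Rail centreline runs vertical at about column 402 (predicted 403), and the lug near (401,212) matches. I check the rail edges by intensity profiles.

```bash
python3 - <<'E'
from h import *
c=load("w3");g=c["image"].astype(int)
for r in (28,40,55,70,160,172):
    print(r,[tuple(x) for x in g[r,272:294].tolist()][::1] if r in(40,172) else [sum(x)//3 for x in g[r,272:294].tolist()])
def P(y,x,z):
    u=np.array([np.cos(.4525),np.sin(.4525)]);b=np.array([.637,-.174])
    return [*(b+x*u+(y+.111)*np.array([-u[1],u[0]])),z]
for y in(.037,-.09):
    print([proj(c,P(y,x,z))[0].round(1) for x,z in((-.0065,.143),(.0065,.143),(-.0065,.129))])
print([proj(c,P(-.074,0,z))[0].round(1) for z in(.143,.159)],[proj(c,P(0,0,z))[0].round(1) for z in(.143,.159)])
print("col 279-284 lug scan",g[60:180,281].sum(1)//3)
E
```

```text
28 [44, 47, 53, 80, 114, 137, 140, 140, 137, 140, 139, 137, 141, 139, 137, 134, 142, 191, 209, 211, 210, 210]
40 [(53, 49, 42), (57, 48, 45), (62, 56, 46), (82, 74, 65), (120, 112, 97), (146, 137, 120), (150, 142, 124), (148, 141, 124), (151, 144, 126), (150, 142, 124), (152, 144, 127), (151, 145, 127), (151, 144, 127), (153, 143, 127), (148, 141, 125), (146, 137, 120), (169, 143, 110), (240, 201, 130), (252, 227, 146), (253, 231, 148), (253, 230, 147), (253, 231, 147)]
55 [47, 70, 117, 155, 160, 142, 140, 141, 139, 142, 136, 141, 141, 140, 137, 154, 194, 208, 211, 211, 212, 213]
70 [63, 61, 120, 201, 215, 170, 143, 139, 141, 141, 142, 144, 139, 139, 137, 155, 192, 208, 212, 212, 211, 211]
160 [63, 71, 99, 148, 192, 218, 230, 235, 237, 237, 236, 235, 236, 235, 235, 233, 225, 214, 210, 211, 211, 211]
172 [(103, 90, 76), (98, 87, 73), (96, 85, 71), (124, 113, 95), (191, 177, 153), (232, 223, 195), (242, 236, 215), (246, 239, 221), (247, 242, 223), (247, 241, 223), (247, 242, 222), (246, 240, 220), (246, 240, 220), (246, 239, 221), (246, 240, 221), (249, 243, 221), (252, 240, 199), (253, 234, 161), (253, 231, 147), (253, 230, 146), (253, 230, 145), (253, 230, 148)]
[array([275.7,  39.4]), array([288.6,  39.4]), array([276. ,  42.1])]
[array([276.2, 163.6]), array([288.1, 163.6]), array([276.4, 161.8])]
[array([282.1, 148.9]), array([282.1, 150.5])] [array([282.1,  77.2]), array([282.1,  75.6])]
col 279-284 lug scan [139 142 142 140 139 141 142 141 141 141 141 135 131 132 137 137 132 124
 117 106 104 126 141 142 141 141 154 180 196 198 201 201 201 199 200 201
 199 198 185 160 134 118 114 113 116 116 114 111 113 113 118 126 122 127
 137 167 185 182 191 198 199 203 203 206 203 205 207 217 243 253 254 254
 254 254 254 254 254 254 254 252 239 235 237 237 233 208 169 195 220 232
 235 229 211 187 197 229 236 237 236 237 237 237 237 238 237 237 236 237
 237 237 237 236 237 237 236 237 237 236 237 236]
```

Emit:
{"method": "step_arm", "body": {
  "deltas": [0,0,3.5,0,0,0,0,0,7,0,0,0,0,0,10.5,0,0,0,0,0,13,0,0,0,0,0,15,0,0,0,0,0,16,0,0,0,0,0,16.4,0,0,0,0,0,16.4,0,0,0]
}}

```text
t: 8.15
position: [0.637, -0.174, 0.1966]
orientation: [3.139, -0.003, 2.022]
contact_force: [-0.0, -0.1, -1.6]
width: 0.0099
gripper_force: 30.0
```

Emit:
{"method": "step_arm", "body": {
  "deltas": [0,0,0.4,0,0,0,0,0,0.8,0,0,0,0,0,1.2,0,0,0,0,0,1.6,0,0,0]
}}

```text
t: 8.55
position: [0.6375, -0.1732, 0.1802]
orientation: [3.139, -0.003, 2.023]
contact_force: [0.2, -0.1, -2.1]
width: 0.01
gripper_force: 30.0
```

Emit:
{"method": "step_arm", "body": {
  "deltas": [0,0,0.4,0,0,0,0,0,0.8,0,0,0,0,0,1.2,0,0,0,0,0,1.6,0,0,0,0,0,1.6,0,0,0]
}}

```text
t: 9.05
position: [0.6374, -0.1732, 0.1641]
orientation: [3.139, -0.003, 2.023]
contact_force: [-0.5, 0.0, -1.9]
width: 0.01
gripper_force: 30.0
```

Emit:
{"method": "step_arm", "body": {
  "deltas": [0,0,0.1,0,0,0,0,0,0.2,0,0,0,0,0,0.2,0,0,0]
}}

```text
t: 9.35
position: [0.6375, -0.1733, 0.1638]
orientation: [3.138, -0.003, 2.023]
contact_force: [-2.3, 1.1, 4.7]
width: 0.0099
gripper_force: 30.0
```

Emit:
{"method": "step_arm", "body": {
  "deltas": [0,0,0,0,0,0,0,0,0,0,0,0,0,0,0,0,0,0,0,0,-1,0,0,0,0,0,-3,0,0,0,0,0,-7,0,0,0,0,0,-11.5,0,0,0,0,0,-16,0,0,0,0,0,-19.5,0,0,0,0,0,-19.5,0,0,0],
  "grip": 5
}}

```text
t: 10.35
position: [0.6392, -0.1756, 0.3647]
orientation: [3.129, 0.006, 2.023]
contact_force: [0.9, -0.2, 0.7]
width: 0.0495
gripper_force: 0.0
```

```bash
python3 - <<'E'
from mv import *
from bench import manip
s=manip.get_state();print(s["position"],s["orientation"])
o=[np.pi,0,2.023];p=s["position"]
a=np.array([*p,2.023]);b=np.array([.5509,-.4295,.30,3.366])
rows(o,p,[a+(b-a)*i/10 for i in range(1,11)])
E
```

```text
[ 0.63915199 -0.1755671   0.36469867] [3.12940492 0.00622789 2.02252305]
-1.9, -1.9, 0.6, 0, 0, -0.134,
-3.8, -3.8, 1.3, 0, 0, -0.269,
-5.7, -5.7, 1.9, 0, 0, -0.403,
-7.6, -7.6, 2.6, 0, 0, -0.537,
-9.5, -9.5, 3.2, 0, 0, -0.672,
-11.4, -11.4, 3.9, -0, 0, -0.806,
-13.3, -13.3, 4.5, 0, 0, -0.94,
-15.2, -15.2, 5.2, 0, 0, -1.074,
-17.1, -17.1, 5.8, 0, 0, -1.209,
-19, -19, 6.5, 0, 0, -1.343,
```

Emit:
{"method": "step_arm", "body": {
  "deltas": [-1.9,-1.9,0.6,0,0,-0.134,-3.8,-3.8,1.3,0,0,-0.269,-5.7,-5.7,1.9,0,0,-0.403,-7.6,-7.6,2.6,0,0,-0.537,-9.5,-9.5,3.2,0,0,-0.672,-11.4,-11.4,3.9,0,0,-0.806,-13.3,-13.3,4.5,0,0,-0.94,-15.2,-15.2,5.2,0,0,-1.074,-17.1,-17.1,5.8,0,0,-1.209,-19,-19,6.5,0,0,-1.343]
}}

```text
t: 11.35
position: [0.5486, -0.4286, 0.2905]
orientation: [3.137, 0.001, -2.912]
contact_force: [0.6, -0.7, 1.0]
width: 0.0499
gripper_force: 0.0
```

Emit:
{"method": "step_arm", "body": {
  "deltas": [0,0,0,0,0,0,0,0,0,0,0,0]
}}

```text
t: 11.55
position: [0.5488, -0.4277, 0.2905]
orientation: [3.136, 0.001, -2.921]
contact_force: [0.7, -0.3, -0.4]
width: 0.0501
gripper_force: 0.0
```

```bash
python3 - <<'E'
from bench import manip,cams
from h import *
s=manip.get_state();print(s["position"],s["orientation"],s["joints"])
c=cams.capture("wrist");pickle.dump(c,open("pics/w4.pkl","wb"));t=cams.capture("top")
u,v=proj(c,(.5509,-.4295,.149))[0].astype(int);print(u,v)
i=c["image"][:,:,::-1]
# model outline of cup B (block, lip, rim) over the picture
q=(.5443,-.4008,1.7953);co,si=np.cos(q[2]),np.sin(q[2])
big=cv2.resize(i,None,fx=2,fy=2,interpolation=cv2.INTER_CUBIC)
for x0,x1,y,z in((-34.5,-24.5,16,149),(-41,-20,27,99),(-20,20,27,72)):
    P=[(q[0]+(co*x-si*w)/1e3,q[1]+(si*x+co*w)/1e3,z/1e3) for x,w in((x0,y),(x1,y),(x1,-y),(x0,-y))]
    cv2.polylines(big,[(proj(c,P)*2+.5).round().astype(int)],True,(0,0,255),1)
x,y=max(0,2*u-200),max(0,2*v-250)
a=cv2.resize(big[y:y+400,x:x+400],(590,590))
b=cv2.resize(t["image"][150:250,120:300,::-1],None,fx=1.15,fy=1.15)
cv2.imwrite("pics/w4.png",np.hstack([a,cv2.copyMakeBorder(b,0,590-b.shape[0],0,0,cv2.BORDER_CONSTANT)]))
E
```

```text
[ 0.54881951 -0.42770461  0.29045408] [ 3.13614022e+00  1.40160792e-03 -2.92051221e+00] [ 0.60660228  0.65597606  0.05317445  1.16228558 -0.03813484  1.32744982
  2.44994208]
279 199
```

View pics/w4.png

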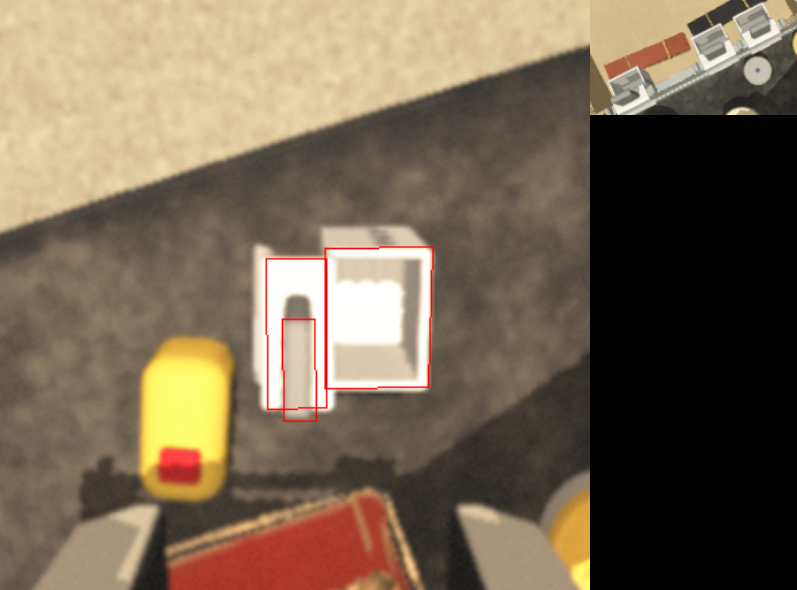

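Emit:
{"method": "step_arm", "body": {
  "deltas": [-0.2,-0.2,4,0,0,0,-0.2,-0.2,8,0,0,0,-0.2,-0.2,11.5,0,0,0,-0.2,-0.2,14.5,0,0,0,-0.2,-0.2,16.5,0,0,0,-0.2,-0.2,17.4,0,0,0,-0.2,-0.2,17.4,0,0,0]
}}

```text
t: 12.35
position: [0.5524, -0.4267, 0.1163]
orientation: [3.136, 0.001, -2.916]
contact_force: [1.1, 0.6, 0.1]
width: 0.0501
gripper_force: 0.0
```

Emit:
{"method": "step_arm", "body": {
  "deltas": [0,0,0,0,0,0,0,0,0,0,0,0,0,0,0,0,0,0,0,0,0,0,0,0,0,0,0,0,0,0,0,0,0,0,0,0,0,0,0,0,0,0],
  "grip": 0,
  "squeeze": 30
}}

```text
t: 13.05
position: [0.5518, -0.4285, 0.1171]
orientation: [3.138, 0.002, -2.917]
contact_force: [-0.7, -0.8, -1.0]
width: 0.01
gripper_force: 30.0
```

```bash
python3 - <<'E'
from mv import *
o=[np.pi,0,3.366];p=[.5518,-.4285,.34]
a=np.array([*p,3.366]);b=np.array([.5725,-.0415,.365,2.023])
rows(o,p,[a+(b-a)*i/10 for i in range(1,11)])
E
```

```text
-1.1, 3.7, -0.2, 0, -0, 0.134,
-2.1, 7.5, -0.5, 0, -0, 0.269,
-3.2, 11.2, -0.7, -0, -0, 0.403,
-4.3, 14.9, -1, 0, -0, 0.537,
-5.3, 18.6, -1.2, 0, -0, 0.671,
-6.4, 22.4, -1.5, 0, -0, 0.806,
-7.4, 26.1, -1.7, -0, -0, 0.94,
-8.5, 29.8, -2, 0, -0, 1.074,
-9.6, 33.5, -2.2, 0, -0, 1.209,
-10.6, 37.3, -2.5, 0, -0, 1.343,
```

Emit:
{"method": "step_arm", "body": {
  "deltas": [0,0,-2,0,0,0,0,0,-5,0,0,0,0,0,-9,0,0,0,0,0,-13,0,0,0,0,0,-17,0,0,0,0,0,-20.5,0,0,0,0,0,-22.3,0,0,0,0,0,-22.3,0,0,0]
}}

```text
t: 13.85
position: [0.5525, -0.4302, 0.3435]
orientation: [-3.14, 0.006, -2.917]
contact_force: [0.1, 0.8, -1.9]
width: 0.0099
gripper_force: 30.0
```

Emit:
{"method": "step_arm", "body": {
  "deltas": [-1.1,3.7,-0.2,0,0,0.134,-2.1,7.5,-0.5,0,0,0.269,-3.2,11.2,-0.7,0,0,0.403,-4.3,14.9,-1,0,0,0.537,-5.3,18.6,-1.2,0,0,0.671,-6.4,22.4,-1.5,0,0,0.806,-7.4,26.1,-1.7,0,0,0.94,-8.5,29.8,-2,0,0,1.074,-9.6,33.5,-2.2,0,0,1.209,-10.6,37.3,-2.5,0,0,1.343]
}}

```text
t: 14.85
position: [0.5709, -0.0405, 0.3644]
orientation: [-3.14, -0.005, 2.017]
contact_force: [-0.5, 0.0, -1.8]
width: 0.0099
gripper_force: 30.0
```

Emit:
{"method": "step_arm", "body": {
  "deltas": [0,0,0,0,0,0,0,0,0,0,0,0]
}}

```text
t: 15.05
position: [0.5712, -0.0407, 0.3647]
orientation: [-3.14, -0.005, 2.027]
contact_force: [1.6, -1.4, -0.8]
width: 0.0096
gripper_force: 30.0
```

```bash
python3 - <<'E'
from bench import manip,cams
from h import *
s=manip.get_state();print(s["position"],s["orientation"],s["joints"].round(2))
c=cams.capture("wrist");pickle.dump(c,open("pics/w5.pkl","wb"))
# held hook and bay, both projected
p=s["position"];print(proj(c,p-[0,0,.0221])*1.4286,proj(c,(.5723,-.0409,.143))*1.4286)
cv2.imwrite("pics/w5.png",cv2.resize(c["image"][:,:,::-1],(800,600),interpolation=cv2.INTER_CUBIC))
E
```

```text
[ 0.57122964 -0.04072877  0.36474154] [-3.14048304 -0.00483885  2.02670458] [-0.17  0.41  0.32  1.42 -0.13  1.34  0.61]
[[402.70102306 357.22571523]] [[405.2006866  259.39797642]]
```

View pics/w5.png

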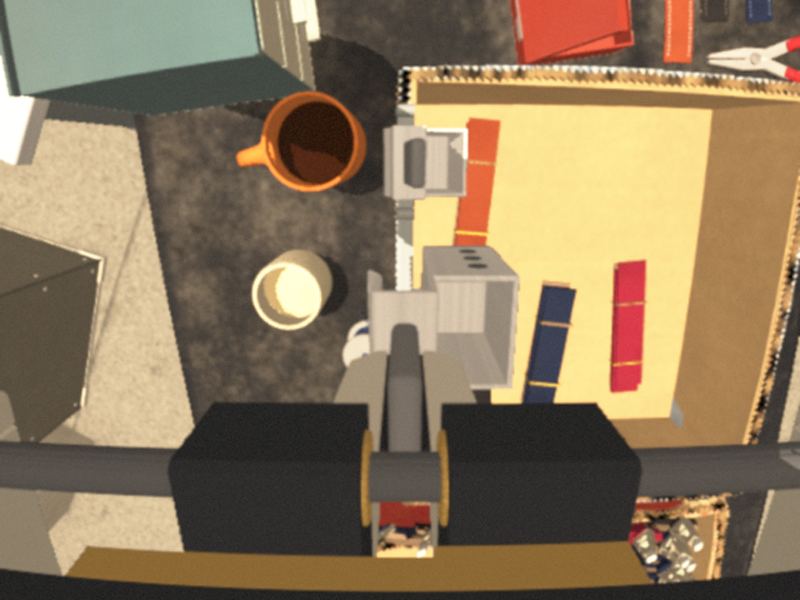

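Bay 3's rail is at column ~405 below the held lip (403), with the lug at (405,212), so it is aligned within about 1 mm. I correct by 0.1 cm and go down.

Emit:
{"method": "step_arm", "body": {
  "deltas": [-0.1,0.1,3.5,0,0,0,-0.1,0.1,7,0,0,0,-0.1,0.1,10.5,0,0,0,-0.1,0.1,13,0,0,0,-0.1,0.1,15,0,0,0,-0.1,0.1,16.4,0,0,0,-0.1,0.1,17,0,0,0,-0.1,0.1,17,0,0,0]
}}

```text
t: 15.9
position: [0.5726, -0.0436, 0.1957]
orientation: [-3.142, -0.004, 2.021]
contact_force: [-0.2, -0.0, -1.6]
width: 0.01
gripper_force: 30.0
```

Emit:
{"method": "step_arm", "body": {
  "deltas": [0,0,0.4,0,0,0,0,0,0.8,0,0,0,0,0,1.2,0,0,0,0,0,1.5,0,0,0]
}}

```text
t: 16.3
position: [0.5736, -0.0419, 0.1817]
orientation: [3.139, -0.003, 2.023]
contact_force: [0.0, -0.1, -1.7]
width: 0.0097
gripper_force: 30.0
```

Emit:
{"method": "step_arm", "body": {
  "deltas": [0,0,0.4,0,0,0,0,0,0.8,0,0,0,0,0,1.2,0,0,0,0,0,1.6,0,0,0,0,0,1.8,0,0,0,0,0,1.8,0,0,0]
}}

```text
t: 16.9
position: [0.5736, -0.0418, 0.1651]
orientation: [3.138, -0.004, 2.023]
contact_force: [-2.7, 1.2, 5.8]
width: 0.0104
gripper_force: 30.0
```

Seated as predicted (.1651). I release and lift.

Emit:
{"method": "step_arm", "body": {
  "deltas": [0,0,0,0,0,0,0,0,0,0,0,0,0,0,0,0,0,0,0,0,-1,0,0,0,0,0,-3,0,0,0,0,0,-7,0,0,0,0,0,-11.5,0,0,0,0,0,-16,0,0,0,0,0,-20,0,0,0,0,0,-20,0,0,0],
  "grip": 5
}}

```text
t: 17.9
position: [0.576, -0.0437, 0.371]
orientation: [3.127, 0.004, 2.022]
contact_force: [1.0, 0.2, -0.0]
width: 0.0501
gripper_force: 0.0
```

Emit:
{"method": "step_arm", "body": {
  "deltas": [-4,0,0,0,0,0,-8,0,0,0,0,0,-12,0,0,0,0,0,-12,0,0,0,0,0,-12,0,0,0,0,0]
}}

```text
t: 18.4
position: [0.6254, -0.1513, 0.3623]
orientation: [3.141, -0.005, 2.021]
contact_force: [0.9, 1.2, 0.7]
width: 0.0502
gripper_force: 0.0
```

```bash
python3 - <<'E'
from bench import manip,cams
from h import *
s=manip.get_state();print(s["t"],s["position"],s["contact_force"])
a=cams.capture("scene")["image"][:,:,::-1];b=cams.capture("wrist")["image"][:,:,::-1]
a=cv2.resize(a[130:330,130:330],(400,400));b=cv2.resize(b[0:280,200:400],(400,560))
cv2.imwrite("pics/end.png",np.hstack([cv2.copyMakeBorder(a,0,160,0,0,cv2.BORDER_CONSTANT),b]))
E
```

```text
18.4 [ 0.62540936 -0.15133663  0.3622958 ] [0.90587466 1.24021523 0.68053481]
```

View pics/end.png

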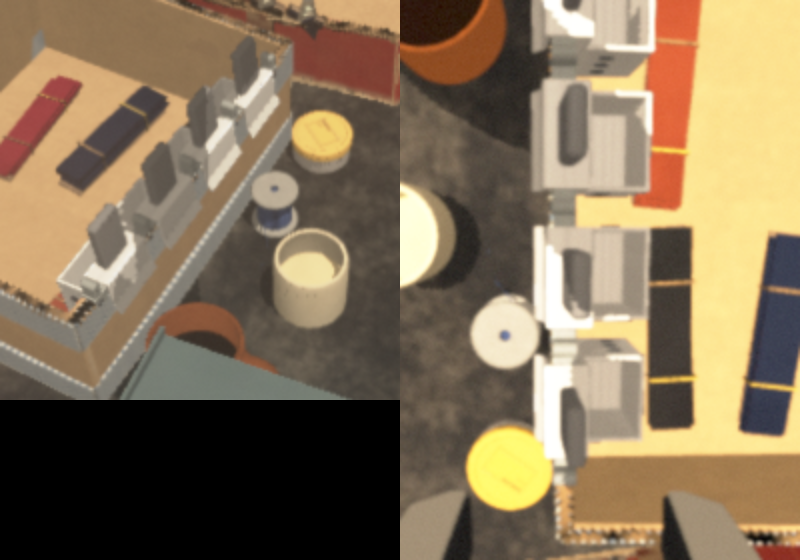

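All four cups hang between the lugs, in line and upright (wrist view: columns ~590, rows 50, 135, 270 and 395). The bystanders have not moved. I hand in.

```bash
python3 -c "
from bench import workorder
print(workorder.hand_in())"
```

```text
the job is handed in; nothing more can be done
None
```

Both spare cups now hang in the empty bays 1 and 3. The last pictures show all four cups seated and upright, the arm clear and the table items in place, and I handed the job in at about 18 s; the hand-in returned no verdict.

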